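# Refit the hob knob and hold it pressed

## Task

The hob's control knob has been washed and is drying on the tray. Slide the black guard on the hob all the way along its rails to uncover the bare spindle, then turn the knob so that its keyed bore matches the flat of the spindle, push it fully home and press it all the way in against the spring, as for lighting the burner. Leave everything else undisturbed, and finish while still holding the knob pressed in, without letting go.

Things in the scene. Friction and masses are not known exactly. Their poses are not given: they have to be found in the camera images.
- hob: Steel single-burner gas hob, fixed, 340 (x) x 300 (y) x 60 mm high. Origin: centre of its underside. Front is its -x side; along it, 115 mm before the origin, runs the control strip (along y) between two rails 6 mm high, 86 mm apart, with guard and spindle (spindle at about y +70 mm). The pan support behind reaches 100 mm above the worktop, over 90 mm from the spindle.
- guard (a joint): Travel of the guard along the rails towards the hob's -y (to the right as the robot sees it), m: at 0 to 0.015 it hides the spindle, at 0.135 it is at its stop, well clear. Friction about 1.5 N; it stays where it is left.
- guard_fin (a point): Top centre of the upright fin on the guard, 124 mm above the worktop; axes as the hob's. The guard is an opaque black hood, 78 (x) x 100 (y) x 38 mm high, on the hob's top plate, open at its y ends. The fin on its roof is 12 mm thick (y), 44 mm long (x), 26 mm high.
- spindle_tip (a point): Centre of the top end of the upright steel D-spindle, 25 mm above the hob's top plate (85 mm above the worktop) when not pressed. Diameter 14 mm, with one flat along its whole length, 1.5 mm from the axis, facing this point's +x. The top 2 mm is stepped in by 1 mm all round. It does not turn. It stands in a black bezel 34 mm across, 2 mm high.
- spindle (a joint): How far the spindle is pressed down, m: 0 at rest, 0.006 fully in. Spring: about 5 N to start it, 9.5 N fully in; it returns when let go.
- knob: Black cooker knob, 40 mm high, about 60 g, standing mouth down on the tray. Origin: centre of its underside, z up. Round skirt 43 mm across, 0 to 18 mm high; above it a grip bar 14 mm thick (y), 36 mm long (x), 18 to 40 mm high. A thin nose (6 mm thick, 18 to 30 mm high) on the bar's +x end reaches 29 mm from the axis, past the skirt.
- knob_bore (a point): Centre of the blind end of the knob's D-bore, 16 mm above the underside; axes as the knob's. Bore 15 mm across, its flat 2 mm from the axis on the nose (+x) side: the nose must point the way the spindle's flat faces. Home, this point meets the spindle tip, the underside then 9 mm above the hob's top plate (3 mm when fully pressed).
- knob_nose (a point): Outer end of the knob's nose, 29 mm from the axis along the knob's +x, 24 mm above the underside. Axes as the knob's.
- tray: Low grey tray, fixed, 220 (x) x 260 (y) mm, floor 4 mm thick, rim 12 mm high. Origin: centre of its underside. The knob, burner_cap and burner_ring lie on it in any order.
- burner_cap: Dark steel disc, 60 mm across, 13 mm high, on the tray: leave alone. Origin: centre of its underside.
- burner_ring: Aluminium ring, 54 mm across, 14 mm high, 32 mm hole, on the tray: leave alone. Origin: centre of its underside.
- mug: White mug, 80 mm across, 90 mm high, behind the tray: leave alone. Origin: centre of its underside.
- mill: Wooden mill, 54 mm across, 140 mm high, behind the tray: leave alone. Origin: centre of its underside.
- spoon: Spoon with a wooden handle and a steel bowl lying on the right of the hob: leave alone. Its handle points to its -x.
- jar: Glass jar with steel lid, 68 mm across, 90 mm high, on the right of the hob: leave alone. Origin: centre of its underside.
Not all that is in view belongs to the job. Leave any brown look-alike of the knob alone.

How it is judged:
On the way, in this order (a step that is already met when the one before it is completed fails the run):
1. the guard is slid clear of the spindle (value of joint guard above 0.11 m), for 0.2 s.
2. the knob is keyed onto the spindle, fully home (z of knob_bore in the frame of spindle_tip below 0.003 m and horizontal distance between knob_bore and spindle_tip below 0.003 m and x of knob_nose in the frame of spindle_tip above 0.02 m and angle between the x axis of knob and the x axis of spindle_tip, either way round below 0.4 rad and angle between knob's own z axis and vertical below 0.12 rad), for 0.2 s.
At the end, for the whole second after the job is handed in: Guard at least 110 of 135 mm along; knob home on the spindle (bore end within 3 mm of the tip in height and sideways, nose within 0.4 rad of the flat's direction, upright within 0.12 rad); spindle pressed more than 4 of 6 mm; fingers still on the knob with over 3 N (all of step 2 and value of joint guard above 0.11 m and value of joint spindle above 0.004 m and contact force between the fingers and knob above 3 N); the arm keeps its last pose, push and grip.
It fails at once if another thing is pushed aside (over 30 mm) (distance of any of burner_cap, burner_ring, mug, mill, spoon, jar from where it was at the start of the episode above 0.03 m).
It also fails if it takes over 51 s, if anything falls off the work surface, if the arm or the gripper's body presses on something with over 40 N, if the wrist force passes 120 N, or if a joint passes its speed limit or range.

## Robot

A 6-joint arm with a two-finger parallel gripper is mounted at the origin on the work surface. World frame = base frame: x ahead of the robot, y to its left, z up, the work surface at z = 0. Lengths are in m, angles in rad, forces in N, time in s.
With the tool pointing down it reaches from about 0.25 to 0.725 m from the base axis. Payload 4 kg.
Tool frame: the origin (TCP) lies between the finger pads; the fingertips stand 11 mm ahead of it and the grasp point (between the pads) lies 8 mm behind it (bot.tip_extent is the distance from the TCP to the fingertips, in m); z points along the fingers, y is the line along which they close (so a half turn about z gives the same grasp; the last joint's range is limited). The gripper opens to 85 mm and grips with 20 to 120 N. Pads are 22 mm wide; open, the fingers measure 114 mm over their backs; the gripper's body (76 mm by 85 mm) begins 54 mm behind the grasp point. The pads swing forward as they close: fully open they stand 13 mm farther back than shut.
Start: joints at [-1.35, 0.241, 0.005, 1.335, 0, 1.571], TCP at [0.11, -0.488, 0.242] pointing down, gripper open.
Joint ranges: [-2.72, 2.72], [-1.05, 1.87], [-1.09, 1.28], [-1.99, 2.15], [-1.42, 1.44], [-3.14, 3.14]. Speed limits (rad/s): [2.79, 2.79, 3.14, 3.14, 3.14, 3.14].

## Interface

Orientations are given as a unit quaternion [x, y, z, w].
In Python, from workcell import bot gives the robot as it stands. The module is installed in compiled form; this text tells all that it offers.
- The arm moves only by the tool drive_tool, never from a script. Its argument "rows" is a list of rows, each an object of numbers: "dx", "dy", "dz": the shift along the tool's x, y, z in units of 50 mm (1.0 is 50 mm); "wx", "wy", "wz": the turn, a rotation vector about the tool's x, y, z in units of 5 degrees (1.0 is 5 degrees); "hand": the finger opening in mm, from 0 to 85.4. A call has 1 to 20 rows; each row is the pose to reach, as a shift and turn from the pose commanded when the call began, along the tool's axes at that moment; what a row does not reach only later rows make up. A row lasts 1/10 s, in which the tool goes at most 50 mm and 8.59 degrees, less where a joint would pass 70% of its speed; a pose out of reach is approached as far as the arm can. A call with a gripper value outside its range is refused whole. The fingers move at their own pace and stop on an object; the grip force is fixed at half the most. Time passes only in rows, so rows that repeat a pose let the fingers close. It gives the time, the measured TCP pose, the force, the opening and the grip force at its end, in the units of the state.
- bot.get_obs(): the state, without advancing time (a new reading comes with each control period).
- bot.camera(name): name is "scene" or "top" or "wrist"; returns the picture (400x640x3 uint8, red, green, blue); there is no depth.
- bot.get_calibration(name): a dict with "vfov" (degrees; the focal length in pixels is half the picture's height over the tangent of half this angle, whatever the lens; pixels are square), "cx", "cy" (the principal point, pixels), "k1" (the pictures are not rectified: a ray, as slopes to the right and down, at radius r is drawn at 1 + k1 r^2 times it, then the intrinsics apply), "origin" and "rotation" of the camera in the world; the wrist camera has in their place "mount" (4x4, takes a point from camera to tool coordinates, whose origin is the TCP and whose axes are the flange's). Camera axes: x right, y up, looking along -z (the intrinsics and any distortion apply to the point x, -y, -z); pixel columns grow to the right and rows downward; lengths in m; the calibration is good to about 2 mm. A picture is of the moment at which its call begins: read the wrist's pose just before it. get_calibration takes no time and is no camera call.
- bot.job_done(): hands the job in; it is judged then, once.
Trained networks look in the newest picture that a camera, given by its name, has taken for a name from the list of things; names that differ only in an ending like _2 or _b are one class to them, and where a whole thing is asked for, a point or a joint stands for the part that bears it (a point fixed in the world has none). Each returns a list of dicts, best first, with "score" (0 to 1); they miss things now and then, are a little off and sometimes report something else, mostly with a low value. They report only what shows in the picture. A call takes as long as a camera call. They do not tell look-alikes from the thing itself.
- bot.look_for(camera, thing): "extent" ([centre column, centre row, width, height] in pixels, round what is visible of it).
- bot.outline_of(camera, thing): "region" (400x640 bool, what is visible of it) and "extent" ([centre column, centre row, width, height] in pixels, round what is visible of it).
The state is a dict: "clock": time; "joint_pos": joint angles; "joint_vel": joint speeds; "tau": joint torques, N m; "eef_pos": TCP position; "tool_rot": TCP orientation; "ft_force": force on the tool from outside, world axes, zero at the start; "ft_torque": the same for the moment, N m; "grip_width": finger opening in m; "grasp_force": force on a finger pad.
Only numpy, scipy, OpenCV 4.12 (cv2) and the standard library are available. Lean on these libraries where they do the work, as an engineer would, in place of code of your own. Each camera call takes 0.05 s, during which the arm holds its last target. There are 200 camera calls.

## Working session

There is one attempt and no reset: what is moved stays moved. The work goes in short steps, Python scripts to look and compute and a tool call to move; the robot and the scene stay as the last step left them, time stands still between calls to the robot, and variables do not carry over. Pictures are saved under pics/ and viewed, at most 10 in all, crops included, and the job is handed in when it is done.

Besides the shell and the picture viewer there is one more tool, called after "Emit:" as name(argument=value, ...) on one line, values as JSON. drive_tool: Moves the arm, as the interface text tells. Its arguments: {"type":"object","properties":{"rows":{"type":"array","items":{"type":"object","properties":{"dx":{"type":"number"},"dy":{"type":"number"},"dz":{"type":"number"},"wx":{"type":"number"},"wy":{"type":"number"},"wz":{"type":"number"},"hand":{"type":"number"}}}}},"required":["rows"]}

```bash
mkdir -p pics
cat > h.py <<'E'
from workcell import bot
import numpy as np, cv2
from scipy.spatial.transform import Rotation as R
def cam(n):
    c=bot.get_calibration(n)
    f=200/np.tan(np.radians(c['vfov'])/2)
    if 'mount' in c:
        o=bot.get_obs(); T=np.eye(4); T[:3,:3]=R.from_quat(o['tool_rot']).as_matrix(); T[:3,3]=o['eef_pos']
        M=T@np.array(c['mount']); return c,f,M[:3,3],M[:3,:3]
    return c,f,np.array(c['origin']),np.array(c['rotation']).reshape(3,3) if np.size(c['rotation'])==9 else R.from_quat(c['rotation']).as_matrix()
def ray(C,u,v):
    c,f,o,Rm=C
    d=np.array([(u-c['cx'])/f,(v-c['cy'])/f]); s=d.copy()
    for _ in range(20): s=d/(1+c['k1']*(s@s))
    return o,Rm@np.array([s[0],-s[1],-1])
def atz(C,u,v,z):
    o,d=ray(C,u,v); return o+d*(z-o[2])/d[2]
def proj(C,p):
    c,f,o,Rm=C
    q=Rm.T@(np.array(p)-o); s=np.array([q[0],-q[1]])/-q[2]; s=s*(1+c['k1']*(s@s))
    return s*f+[c['cx'],c['cy']]
def shot(n,name):
    C=cam(n); im=np.array(bot.camera(n)); cv2.imwrite(f'pics/{name}.png',im[:,:,::-1]); return C,im
E
python3 - <<'E'
from h import *
np.set_printoptions(precision=4,suppress=True)
o=bot.get_obs(); print(o['clock'],o['eef_pos'],o['tool_rot'],bot.get_calibration('wrist'))
for n in ['top','scene']:
    C,im=shot(n,n+'0'); print(n,C)
    for t in ['hob','guard_fin','knob','tray','burner_cap','burner_ring','spindle_tip']:
        print(t,[(round(r['score'],2),np.round(r['extent'],1)) for r in bot.look_for(n,t)][:4])
a=cv2.imread('pics/top0.png')
E
```

```text
0.0 [ 0.1094 -0.4873  0.2414] [ 0.9939  0.1101 -0.0001 -0.001 ] {'vfov': 65.02091128702065, 'cx': 314.5456704662155, 'cy': 197.8814485921748, 'k1': 0.00382354206820453, 'mount': array([[-0.0001,  0.9526,  0.3041,  0.0781],
       [ 1.    , -0.0002,  0.001 ,  0.0001],
       [ 0.001 ,  0.3041, -0.9526, -0.1318],
       [ 0.    ,  0.    ,  0.    ,  1.    ]])}
top ({'vfov': 47.9773636018953, 'cx': 309.23207358299084, 'cy': 200.73294223790094, 'k1': -0.017648292039996807, 'origin': array([ 0.3206, -0.1051,  1.3567]), 'rotation': array([-0.0549,  0.052 ,  0.7133, -0.6967])}, np.float64(449.4462738576186), array([ 0.3206, -0.1051,  1.3567]), array([[-0.0231,  0.9883, -0.1508],
       [-0.9997, -0.0237, -0.0022],
       [-0.0058,  0.1507,  0.9886]]))
hob []
guard_fin [(0.77, array([306. , 192.6,  37.2,  33.9]))]
knob [(0.75, array([162.7, 287.9,  12.5,  15. ])), (0.71, array([198.6, 232.8,  13.1,   8.5])), (0.64, array([193.4, 275.4,  19.1,  14.7])), (0.53, array([259. , 251.7,  15.8,   9.4]))]
tray [(0.68, array([179.8, 214.4,  99.5,  84.2]))]
burner_cap [(0.64, array([185.1, 195.3,  19.3,
[... 246 characters left out ...]
gin': array([ 1.3001, -0.9484,  1.0711]), 'rotation': array([0.3946, 0.1561, 0.3397, 0.8394])}, np.float64(446.868920125022), array([ 1.3001, -0.9484,  1.0711]), array([[ 0.7205, -0.4471,  0.5302],
       [ 0.6935,  0.4578, -0.5563],
       [ 0.006 ,  0.7685,  0.6399]]))
hob [(0.93, array([352.9, 246.8, 135.6, 107.7]))]
guard_fin [(0.62, array([334.1, 209.2,  32.5,  32. ]))]
knob [(0.69, array([331.5, 210.1,  36.3,  25.3])), (0.66, array([346. , 159.3,  11.4,  12.4])), (0.53, array([328.7, 182.6,  12.8,  11.3])), (0.5, array([209.3, 295.9,  14.8,  53.1]))]
tray [(0.81, array([389.6, 176.8,  85.5,  44.8]))]
burner_cap []
burner_ring [(0.62, array([395.1, 161.9,  14.1,  11.5]))]
spindle_tip []
```

View pics/top0.png

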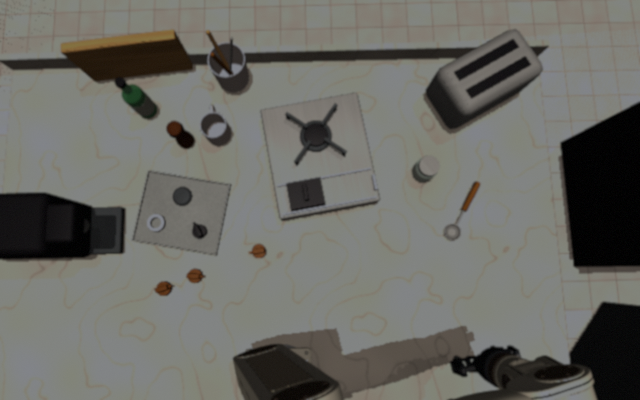

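View pics/scene0.png

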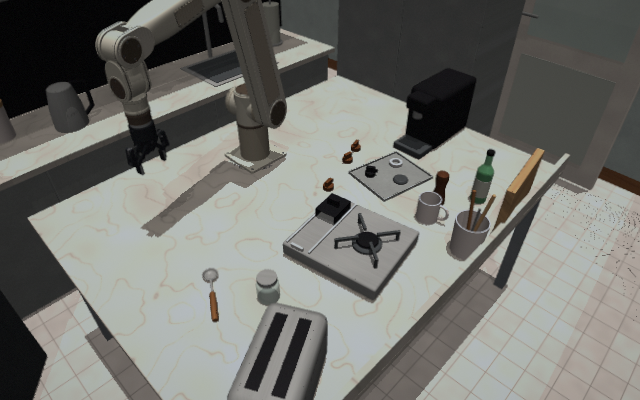

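The black knob is on the tray at top (199,231). The brown look-alikes lie off the tray at (163,288), (195,275) and (259,251). The burner cap is at (182,196), the ring at (156,222) and the guard at (306,192). I choose the black one and check it in a crop.

Run:
```python
from h import *
np.set_printoptions(precision=4,suppress=True)
a=cv2.imread('pics/top0.png')[165:265,130:385]
cv2.imwrite('pics/crop0.png',cv2.convertScaleAbs(cv2.resize(a,None,fx=3.1,fy=3.1,interpolation=cv2.INTER_CUBIC),alpha=1.6))
C=cam('top')
for u,v in [(261,109),(357,94),(379,200),(280,218)]: print('hob',atz(C,u,v,.06))
print('knob',atz(C,199,231,.03),'guard',atz(C,306,192,.1), 'tray',[atz(C,*p,.012)[:2] for p in [(148,172),(231,184),(217,254),(134,241)]])
print('mug',atz(C,215,125,.05),'mill',atz(C,180,133,.1))
```

```text
hob [0.8017 0.0369 0.06  ]
hob [ 0.8419 -0.2544  0.06  ]
hob [ 0.5156 -0.3057  0.06  ]
hob [ 0.4697 -0.0161  0.06  ]
knob [0.4401 0.2266 0.03  ] guard [ 0.5375 -0.0936  0.1   ] tray [array([0.6267, 0.3908]), array([0.583 , 0.1352]), array([0.3718, 0.1764]), array([0.4161, 0.4265])]
mug [0.7585 0.1776 0.05  ] mill [0.7203 0.2686 0.1   ]
```

View pics/crop0.png

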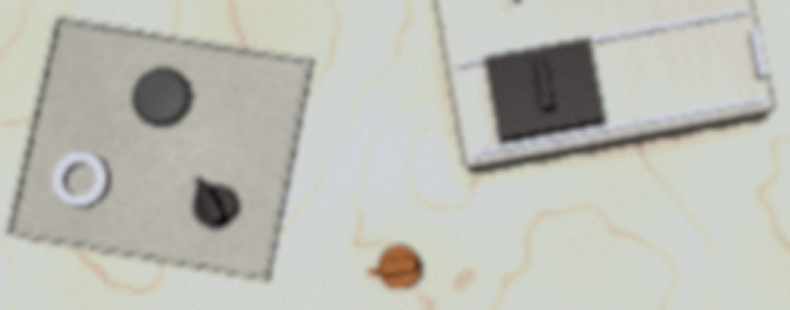

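The crop shows the black knob with its skirt at crop (216,205) and its nose towards the upper left (200,180). The guard is at crop (545,90) with its fin at (545,85), and the brown knob at (400,266) is off the tray. I'll push the fin with closed fingers.

```bash
cat >> h.py <<'E'
def cmd(p,yaw,ref=None):
    """tool shift/turn (units) from present pose to TCP p, tool pointing down, tool x at world yaw"""
    o=bot.get_obs(); q=R.from_quat(o['tool_rot']); 
    t=R.from_euler('z',yaw)*R.from_euler('x',np.pi)
    d=q.inv().apply(np.array(p)-o['eef_pos'])/.05; w=np.degrees((q.inv()*t).as_rotvec())/5
    print('d',d.round(3),'w',w.round(3))
E
python3 - <<'E'
from h import *
C=cam('top'); f=atz(C,305.8,192.4,.124); y=.155; print(f)
yh=np.array([-np.sin(y),np.cos(y),0])
p=f+.05*yh; p[2]=.2; cmd(p,y)
print(p, p-.15*yh)
E
```

```text
[ 0.53227144 -0.09326683  0.124     ]
d [10.044 -6.847  0.847] w [ 0.001 -0.     0.754]
[ 0.52455244 -0.04386626  0.2       ] [ 0.54770945 -0.19206799  0.2       ]
```

Emit:
drive_tool(rows=[{"dx": 2,"dy": -1.37,"dz": 0.17,"wz": 0.75,"hand": 0},{"dx": 10.04,"dy": -6.85,"dz": 0.85,"wz": 0.75,"hand": 0},{"dx": 10.04,"dy": -6.85,"dz": 0.85,"wz": 0.75,"hand": 0},{"dx": 10.04,"dy": -6.85,"dz": 0.85,"wz": 0.75,"hand": 0},{"dx": 10.04,"dy": -6.85,"dz": 0.85,"wz": 0.75,"hand": 0},{"dx": 10.04,"dy": -6.85,"dz": 0.85,"wz": 0.75,"hand": 0},{"dx": 10.04,"dy": -6.85,"dz": 0.85,"wz": 0.75,"hand": 0},{"dx": 10.04,"dy": -6.85,"dz": 0.85,"wz": 0.75,"hand": 0},{"dx": 10.04,"dy": -6.85,"dz": 0.85,"wz": 0.75,"hand": 0},{"dx": 10.04,"dy": -6.85,"dz": 0.85,"wz": 0.75,"hand": 0},{"dx": 10.04,"dy": -6.85,"dz": 0.85,"wz": 0.75,"hand": 0},{"dx": 10.04,"dy": -6.85,"dz": 0.85,"wz": 0.75,"hand": 0},{"dx": 10.04,"dy": -6.85,"dz": 0.85,"wz": 0.75,"hand": 0},{"dx": 10.04,"dy": -6.85,"dz": 0.85,"wz": 0.75,"hand": 0},{"dx": 10.04,"dy": -6.85,"dz": 0.85,"wz": 0.75,"hand": 0},{"dx": 10.04,"dy": -6.85,"dz": 0.85,"wz": 0.75,"hand": 0},{"dx": 10.04,"dy": -6.85,"dz": 0.85,"wz": 0.75,"hand": 0}])

```text
invalid input at $.rows[0]: expected keys dx, dy, dz, wx, wy, wz, hand
```

Run:
```python
from h import *
C,im=shot('wrist','w1')
for t in ['guard_fin','hob']: print(t,[(round(r['score'],2),np.round(r['extent'],1)) for r in bot.look_for('wrist',t)][:4])
f=np.array([.5323,-.0933,.124]); print(proj(C,f)); cmd([.5246,-.0439,.118],.155)
```

```text
guard_fin []
hob []
[ -595.956115   -1288.27959387]
d [10.045 -6.845  2.486] w [-0.     0.     0.754]
```

View pics/w1.png

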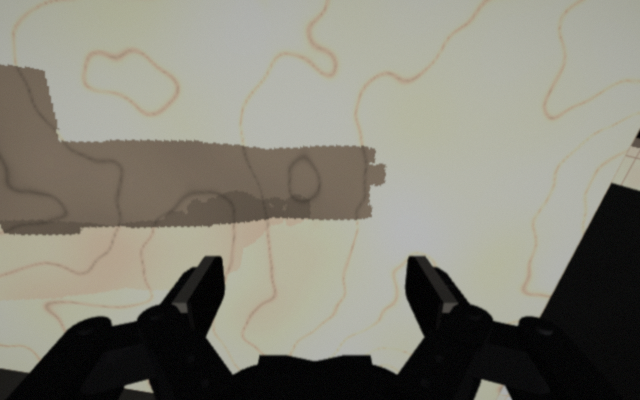

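The call was refused because it needs all seven keys, and the picture shows only bare worktop with the open fingers.

Emit:
drive_tool(rows=[{"dx": 10.04,"dy": -6.85,"dz": 0.85,"wx": 0,"wy": 0,"wz": 0.75,"hand": 0},{"dx": 10.04,"dy": -6.85,"dz": 0.85,"wx": 0,"wy": 0,"wz": 0.75,"hand": 0},{"dx": 10.04,"dy": -6.85,"dz": 0.85,"wx": 0,"wy": 0,"wz": 0.75,"hand": 0},{"dx": 10.04,"dy": -6.85,"dz": 0.85,"wx": 0,"wy": 0,"wz": 0.75,"hand": 0},{"dx": 10.04,"dy": -6.85,"dz": 0.85,"wx": 0,"wy": 0,"wz": 0.75,"hand": 0},{"dx": 10.04,"dy": -6.85,"dz": 0.85,"wx": 0,"wy": 0,"wz": 0.75,"hand": 0},{"dx": 10.04,"dy": -6.85,"dz": 0.85,"wx": 0,"wy": 0,"wz": 0.75,"hand": 0},{"dx": 10.04,"dy": -6.85,"dz": 0.85,"wx": 0,"wy": 0,"wz": 0.75,"hand": 0},{"dx": 10.04,"dy": -6.85,"dz": 0.85,"wx": 0,"wy": 0,"wz": 0.75,"hand": 0},{"dx": 10.04,"dy": -6.85,"dz": 0.85,"wx": 0,"wy": 0,"wz": 0.75,"hand": 0},{"dx": 10.04,"dy": -6.85,"dz": 0.85,"wx": 0,"wy": 0,"wz": 0.75,"hand": 0},{"dx": 10.04,"dy": -6.85,"dz": 0.85,"wx": 0,"wy": 0,"wz": 0.75,"hand": 0},{"dx": 10.04,"dy": -6.85,"dz": 0.85,"wx": 0,"wy": 0,"wz": 0.75,"hand": 0},{"dx": 10.04,"dy": -6.85,"dz": 0.85,"wx": 0,"wy": 0,"wz": 0.75,"hand": 0},{"dx": 10.04,"dy": -6.85,"dz": 0.85,"wx": 0,"wy": 0,"wz": 0.75,"hand": 0},{"dx": 10.04,"dy": -6.85,"dz": 0.85,"wx": 0,"wy": 0,"wz": 0.75,"hand": 0}])

```text
clock: 2.55
eef_pos: [0.5233, -0.045, 0.2]
tool_rot: [0.997, 0.077, -0.0, 0.0]
ft_force: [-0.0, 0.1, -0.9]
grip_width: -0.0
grasp_force: 0.0
```

Run:
```python
from h import *
C,im=shot('wrist','w2'); o=bot.get_obs(); print(o['clock'],o['eef_pos'],o['grip_width'])
for t in ['guard_fin','hob']: print(t,[(round(r['score'],2),np.round(r['extent'],1)) for r in bot.look_for('wrist',t)][:4])
f=np.array([.5323,-.0933,.124]); print(proj(C,f)); cmd([.5246,-.0439,.118],.155)
```

```text
2.6 [ 0.52343279 -0.04507389  0.20017846] 4.905515198333075e-05
guard_fin [(0.95, array([380.2, 193.4, 136.7, 100.9]))]
hob [(0.94, array([451.6, 121.2, 374.9, 241.5]))]
[384.41705517 211.73638209]
d [ 0.02  -0.018  1.645] w [ 0.003 -0.005 -0.02 ]
```

View pics/w2.png

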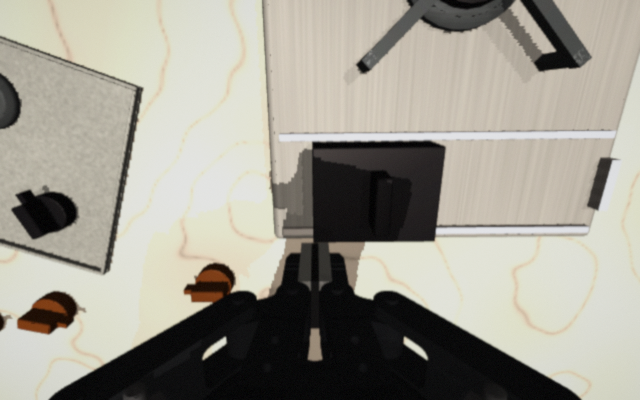

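The guard is at (380,192) with its fin at (383,195), in line with the closed fingers at (315,250). The rails look level, so the yaw is right. Next I descend and push.

Emit:
drive_tool(rows=[{"dx": 0.1,"dy": 0,"dz": 0.8,"wx": 0,"wy": 0,"wz": 0,"hand": 0},{"dx": 0.1,"dy": 0,"dz": 1.4,"wx": 0,"wy": 0,"wz": 0,"hand": 0},{"dx": 0.1,"dy": 0,"dz": 1.65,"wx": 0,"wy": 0,"wz": 0,"hand": 0},{"dx": 0.1,"dy": 0,"dz": 1.65,"wx": 0,"wy": 0,"wz": 0,"hand": 0},{"dx": 0.1,"dy": 0.3,"dz": 1.65,"wx": 0,"wy": 0,"wz": 0,"hand": 0},{"dx": 0.1,"dy": 0.5,"dz": 1.65,"wx": 0,"wy": 0,"wz": 0,"hand": 0},{"dx": 0.1,"dy": 0.7,"dz": 1.65,"wx": 0,"wy": 0,"wz": 0,"hand": 0},{"dx": 0.1,"dy": 0.9,"dz": 1.65,"wx": 0,"wy": 0,"wz": 0,"hand": 0},{"dx": 0.1,"dy": 1.1,"dz": 1.65,"wx": 0,"wy": 0,"wz": 0,"hand": 0},{"dx": 0.1,"dy": 1.3,"dz": 1.65,"wx": 0,"wy": 0,"wz": 0,"hand": 0},{"dx": 0.1,"dy": 1.5,"dz": 1.65,"wx": 0,"wy": 0,"wz": 0,"hand": 0},{"dx": 0.1,"dy": 1.7,"dz": 1.65,"wx": 0,"wy": 0,"wz": 0,"hand": 0},{"dx": 0.1,"dy": 1.9,"dz": 1.65,"wx": 0,"wy": 0,"wz": 0,"hand": 0},{"dx": 0.1,"dy": 2.1,"dz": 1.65,"wx": 0,"wy": 0,"wz": 0,"hand": 0},{"dx": 0.1,"dy": 2.3,"dz": 1.65,"wx": 0,"wy": 0,"wz": 0,"hand": 0},{"dx": 0.1,"dy": 2.5,"dz": 1.65,"wx": 0,"wy": 0,"wz": 0,"hand": 0},{"dx": 0.1,"dy": 2.7,"dz": 1.65,"wx": 0,"wy": 0,"wz": 0,"hand": 0},{"dx": 0.1,"dy": 2.8,"dz": 1.65,"wx": 0,"wy": 0,"wz": 0,"hand": 0},{"dx": 0.1,"dy": 2.9,"dz": 1.65,"wx": 0,"wy": 0,"wz": 0,"hand": 0},{"dx": 0.1,"dy": 2.9,"dz": 1.65,"wx": 0,"wy": 0,"wz": 0,"hand": 0}])

```text
clock: 4.7
eef_pos: [0.5515, -0.1871, 0.1171]
tool_rot: [0.997, 0.077, -0.0, 0.0]
ft_force: [-0.7, 0.6, 0.5]
grip_width: -0.0002
grasp_force: 0.0
```

Emit:
drive_tool(rows=[{"dx": 0,"dy": 0.05,"dz": 0,"wx": 0,"wy": 0,"wz": 0,"hand": 0},{"dx": 0,"dy": 0.1,"dz": 0,"wx": 0,"wy": 0,"wz": 0,"hand": 0},{"dx": 0,"dy": 0.15,"dz": 0,"wx": 0,"wy": 0,"wz": 0,"hand": 0},{"dx": 0,"dy": 0.2,"dz": 0,"wx": 0,"wy": 0,"wz": 0,"hand": 0}])

```text
clock: 5.1
eef_pos: [0.5529, -0.196, 0.1172]
tool_rot: [0.997, 0.078, -0.0, -0.0]
ft_force: [-0.9, 1.6, -0.5]
grip_width: -0.0003
grasp_force: 0.8
```

Emit:
drive_tool(rows=[{"dx": 0,"dy": 0.04,"dz": 0,"wx": 0,"wy": 0,"wz": 0,"hand": 0},{"dx": 0,"dy": 0.08,"dz": 0,"wx": 0,"wy": 0,"wz": 0,"hand": 0},{"dx": 0,"dy": 0.12,"dz": 0,"wx": 0,"wy": 0,"wz": 0,"hand": 0},{"dx": 0,"dy": 0.12,"dz": 0,"wx": 0,"wy": 0,"wz": 0,"hand": 0}])

```text
clock: 5.5
eef_pos: [0.5532, -0.1983, 0.1171]
tool_rot: [0.997, 0.079, -0.001, -0.004]
ft_force: [-2.5, 11.0, 3.8]
grip_width: -0.0001
grasp_force: 5.8
```

Run:
```python
from h import *
C,im=shot('top','t2')
for t in ['guard_fin','spindle_tip']: print(t,[(round(r['score'],2),np.round(r['extent'],1)) for r in bot.look_for('top',t)][:4])
C,im=shot('wrist','w3')
for t in ['guard_fin','spindle_tip','hob']: print(t,[(round(r['score'],2),np.round(r['extent'],1)) for r in bot.look_for('wrist',t)][:4])
print(proj(C,[.532,-.084,.085]))
```

```text
guard_fin [(0.48, array([180.1, 136.8,  26.6,  25.9]))]
spindle_tip []
guard_fin [(0.85, array([355.4, 240.8, 203. , 143.1]))]
spindle_tip [(0.91, array([124.2, 237.4,  44.7,  30.9]))]
hob [(0.68, array([254.4, 156.5, 508.6, 308.2]))]
[114.18429932 244.60388589]
```

View pics/w3.png

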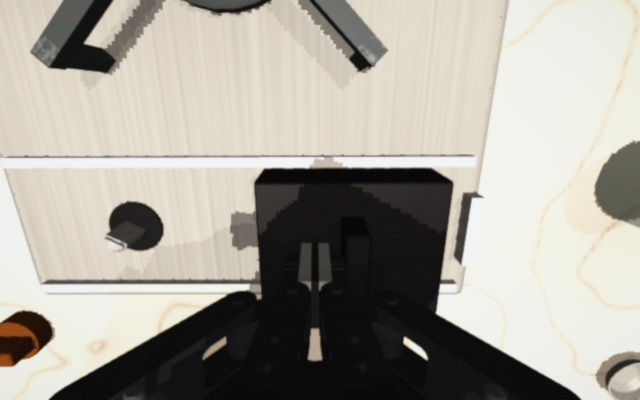

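The guard is at its stop: 11 N, and the stop at (470,230) touches the hood. The bare spindle shows at (124,237). I move the camera directly over it.

Emit:
drive_tool(rows=[{"dx": 0,"dy": -0.4,"dz": 0,"wx": 0,"wy": 0,"wz": 0,"hand": 0},{"dx": -0.4,"dy": -1,"dz": -0.26,"wx": 0,"wy": 0,"wz": 0,"hand": 30},{"dx": -1,"dy": -1.7,"dz": -0.26,"wx": 0,"wy": 0,"wz": 0,"hand": 60},{"dx": -1.62,"dy": -2.32,"dz": -0.26,"wx": 0,"wy": 0,"wz": 0,"hand": 60},{"dx": -1.62,"dy": -2.32,"dz": -0.26,"wx": 0,"wy": 0,"wz": 0,"hand": 60},{"dx": -1.62,"dy": -2.32,"dz": -0.26,"wx": 0,"wy": 0,"wz": 0,"hand": 60},{"dx": -1.62,"dy": -2.32,"dz": -0.26,"wx": 0,"wy": 0,"wz": 0,"hand": 60},{"dx": -1.62,"dy": -2.32,"dz": -0.26,"wx": 0,"wy": 0,"wz": 0,"hand": 60}])

```text
clock: 6.65
eef_pos: [0.4579, -0.1009, 0.1308]
tool_rot: [0.997, 0.077, 0.001, 0.0]
ft_force: [0.6, 0.4, 0.1]
grip_width: 0.0599
grasp_force: 0.0
```

Run:
```python
from h import *
C,im=shot('wrist','w4'); o=bot.get_obs(); print(o['clock'],o['eef_pos'],o['tool_rot'])
for r in bot.outline_of('wrist','spindle_tip')[:3]:
    e=r['extent']; print(r['score'],np.round(e,1),atz(C,e[0],e[1],.085))
u,v=proj(C,[.532,-.084,.085]); print(u,v)
e=bot.look_for('wrist','spindle_tip'); u,v=e[0]['extent'][:2] if e else (u,v)
x0,y0=int(u)-40,int(v)-30; print(x0,y0)
cv2.imwrite('pics/crop4.png',cv2.resize(im[y0:y0+60,x0:x0+80,::-1],None,fx=10,fy=10,interpolation=cv2.INTER_NEAREST))
```

```text
6.7 [ 0.45760074 -0.10076884  0.13057217] [9.97016766e-01 7.71812420e-02 7.18355007e-04 3.27498804e-04]
0.68 [304.3 101.3  25.8  18.6] [ 0.53241338 -0.08357128  0.085     ]
304.9734641067329 102.21710582164943
264 72
```

View pics/crop4.png

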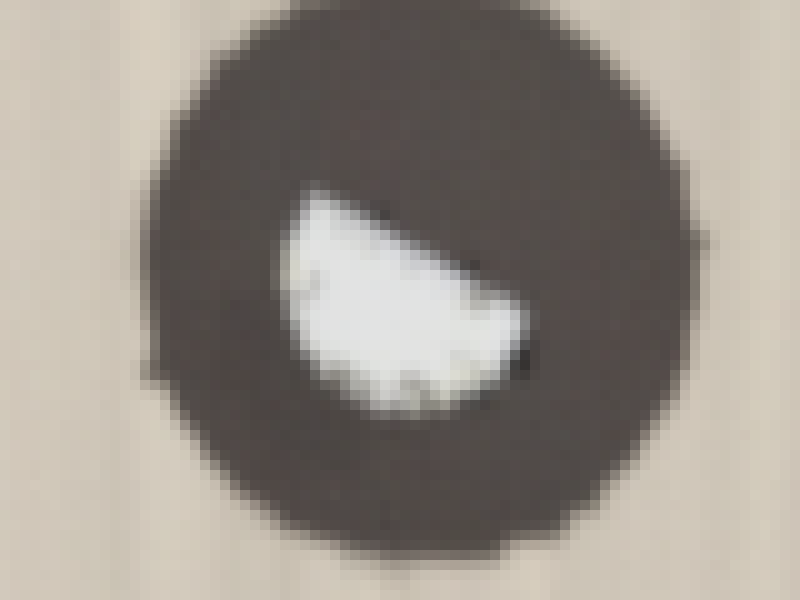

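The spindle's D is at crop (400,310) with its flat facing the upper right. I fit it numerically.

Run:
```python
from h import *
from scipy.optimize import minimize
C=cam('wrist'); im=cv2.imread('pics/w4.png'); g=im[72:132,264:344].min(2)
m=(g>140); n,l,st,ce=cv2.connectedComponentsWithStats(m.astype(np.uint8)); k=l[31,40]; m=(l==k); print(m.sum())
b=((g<110)|m); n,lb,s,ce=cv2.connectedComponentsWithStats(b.astype(np.uint8)); k=np.argmax(s[1:,4])+1
print('bezel',s[k],atz(C,264+ce[k][0],72+ce[k][1],.062))
vv,uu=np.mgrid[:60,:80]; W=np.array([atz(C,264+u,72+v,.0845)[:2] for v,u in zip(vv.ravel(),uu.ravel())])*1e3
M=m.ravel()
def cost(p):
    d=W-p[:2]; r=np.hypot(*d.T); f=d@[np.cos(p[2]),np.sin(p[2])]
    s=np.minimum(p[3]-r,p[4]-f); return ((1/(1+np.exp(-s/.3))-M)**2).sum()
best=min((minimize(cost,[532.4,-83.6,a,7,1.5],method='Nelder-Mead',options=dict(maxiter=3000,maxfev=3000)) for a in np.radians([0,-30,-60,-90])),key=lambda r:r.fun)
print(best.x,best.fun,np.degrees(best.x[2]))
# knob in scene: wrist 2
C2=cam('top'); print(atz(C2,130+216/3.1,165+205/3.1,.02), atz(C2,130+200/3.1,165+180/3.1,.03))
cmd([.455-.078,.2266-.0,.16],.155)
```

```text
328
bezel [  14    0   56   56 2442] [ 0.53267859 -0.08303454  0.062     ]
[ 5.32381799e+02 -8.30931339e+01 -3.38020722e-01  6.66172866e+00
  1.65915426e+00] 17.583543660498584 -19.367160740706748
[0.44052273 0.22705138 0.02      ] [0.46398881 0.24027213 0.03      ]
d [-0.573 -6.711 -0.596] w [ 0.003 -0.004 -0.005]
```

Run:
```python
from h import *
cmd([.372,.190,.15],.5)
```

```text
d [-0.785 -6.003 -0.396] w [ 0.004 -0.004 -3.958]
```

Emit:
drive_tool(rows=[{"dx": -0.78,"dy": -6,"dz": -0.4,"wx": 0,"wy": 0,"wz": -3.95,"hand": 45},{"dx": -0.78,"dy": -6,"dz": -0.4,"wx": 0,"wy": 0,"wz": -3.95,"hand": 45},{"dx": -0.78,"dy": -6,"dz": -0.4,"wx": 0,"wy": 0,"wz": -3.95,"hand": 45},{"dx": -0.78,"dy": -6,"dz": -0.4,"wx": 0,"wy": 0,"wz": -3.95,"hand": 45},{"dx": -0.78,"dy": -6,"dz": -0.4,"wx": 0,"wy": 0,"wz": -3.95,"hand": 45},{"dx": -0.78,"dy": -6,"dz": -0.4,"wx": 0,"wy": 0,"wz": -3.95,"hand": 45},{"dx": -0.78,"dy": -6,"dz": -0.4,"wx": 0,"wy": 0,"wz": -3.95,"hand": 45},{"dx": -0.78,"dy": -6,"dz": -0.4,"wx": 0,"wy": 0,"wz": -3.95,"hand": 45},{"dx": -0.78,"dy": -6,"dz": -0.4,"wx": 0,"wy": 0,"wz": -3.95,"hand": 45},{"dx": -0.78,"dy": -6,"dz": -0.4,"wx": 0,"wy": 0,"wz": -3.95,"hand": 45},{"dx": -0.78,"dy": -6,"dz": -0.4,"wx": 0,"wy": 0,"wz": -3.95,"hand": 45}])

```text
clock: 7.9
eef_pos: [0.3717, 0.189, 0.1501]
tool_rot: [0.969, 0.246, -0.0, 0.0]
ft_force: [-0.1, 0.3, -0.5]
grip_width: 0.0451
grasp_force: 0.0
```

Run:
```python
from h import *
C,im=shot('wrist','w5'); o=bot.get_obs(); print(o['clock'],o['eef_pos'],o['tool_rot'])
u,v=proj(C,[.4405,.227,.03]); print(u,v)
for r in bot.outline_of('wrist','knob')[:3]: print(r['score'],np.round(r['extent'],1),r['region'].sum())
x0,y0=int(u)-60,max(0,int(v)-45); print(x0,y0)
cv2.imwrite('pics/crop5.png',cv2.convertScaleAbs(cv2.resize(im[y0:y0+90,x0:x0+120,::-1],None,fx=6,fy=6,interpolation=cv2.INTER_NEAREST),alpha=2,beta=20))
```

```text
7.95 [0.37166556 0.18912789 0.15018639] [ 9.69263075e-01  2.46026523e-01 -1.75485113e-04  1.02955963e-04]
313.8716588445947 96.967295968669
0.9 [229.1 220.7  55.6  54.8] 2039
0.83 [311.8  87.9  59.3  70.2] 2490
0.83 [447.4 246.8  53.9  50. ] 1954
253 51
```

View pics/crop5.png

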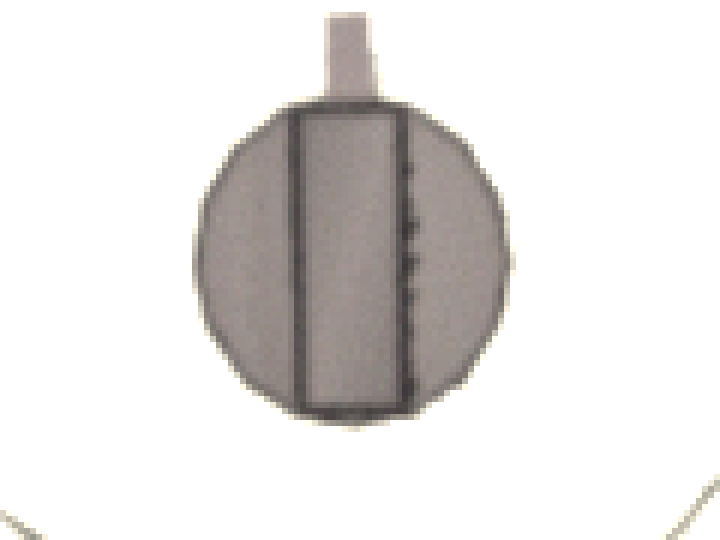

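The crop shows the black knob with its skirt centre at crop (353,261), its nose straight up at (348,15) and its bar running up the picture. The tool is aligned to it within 0.02 rad.

Run:
```python
from h import *
C=cam('wrist'); a=atz(C,311.3,94,.02); b=atz(C,311.2,93.8,.044); print(a,b,[atz(C,253+x/6,51+261/6,.02) for x in (195,512)])
p=(a+b)/2; n=atz(C,253+348/6-.5,51+15/6,.034); print(n,np.arctan2(*(n-p)[1::-1]),np.hypot(*(n-p)[:2]))
p[2]=.034; cmd(p,.512)
```

```text
[0.44144648 0.23027244 0.02      ] [0.44142853 0.23006399 0.044     ] [array([0.43135479, 0.24806747, 0.02      ]), array([0.45133837, 0.21126048, 0.02      ])]
[0.4655547  0.24375521 0.034     ] 0.5130530611473528 0.027681138793370686
d [ 1.617 -0.052  2.324] w [ 0.     0.003 -0.167]
```

Emit:
drive_tool(rows=[{"dx": 0.8,"dy": -0.05,"dz": 0.4,"wx": 0,"wy": 0,"wz": -0.17,"hand": 45},{"dx": 1.62,"dy": -0.05,"dz": 0.9,"wx": 0,"wy": 0,"wz": -0.17,"hand": 45},{"dx": 1.62,"dy": -0.05,"dz": 1.4,"wx": 0,"wy": 0,"wz": -0.17,"hand": 45},{"dx": 1.62,"dy": -0.05,"dz": 1.9,"wx": 0,"wy": 0,"wz": -0.17,"hand": 45},{"dx": 1.62,"dy": -0.05,"dz": 2.2,"wx": 0,"wy": 0,"wz": -0.17,"hand": 45},{"dx": 1.62,"dy": -0.05,"dz": 2.32,"wx": 0,"wy": 0,"wz": -0.17,"hand": 45},{"dx": 1.62,"dy": -0.05,"dz": 2.32,"wx": 0,"wy": 0,"wz": -0.17,"hand": 45},{"dx": 1.62,"dy": -0.05,"dz": 2.32,"wx": 0,"wy": 0,"wz": -0.17,"hand": 45}])

```text
clock: 8.8
eef_pos: [0.4419, 0.2315, 0.0351]
tool_rot: [0.967, 0.254, 0.001, -0.0]
ft_force: [0.5, 0.9, 0.4]
grip_width: 0.0449
grasp_force: 0.0
```

Emit:
drive_tool(rows=[{"dx": 0,"dy": 0,"dz": 0,"wx": 0,"wy": 0,"wz": 0,"hand": 20},{"dx": 0,"dy": 0,"dz": 0,"wx": 0,"wy": 0,"wz": 0,"hand": 8},{"dx": 0,"dy": 0,"dz": 0,"wx": 0,"wy": 0,"wz": 0,"hand": 0},{"dx": 0,"dy": 0,"dz": 0,"wx": 0,"wy": 0,"wz": 0,"hand": 0},{"dx": 0,"dy": 0,"dz": 0,"wx": 0,"wy": 0,"wz": 0,"hand": 0},{"dx": 0,"dy": 0,"dz": 0,"wx": 0,"wy": 0,"wz": 0,"hand": 0},{"dx": 0,"dy": 0,"dz": 0,"wx": 0,"wy": 0,"wz": 0,"hand": 0},{"dx": 0,"dy": 0,"dz": 0,"wx": 0,"wy": 0,"wz": 0,"hand": 0}])

```text
clock: 9.6
eef_pos: [0.442, 0.2319, 0.0355]
tool_rot: [0.967, 0.255, 0.001, -0.0]
ft_force: [-0.3, -1.0, 5.8]
grip_width: 0.0126
grasp_force: 60.2
```

Emit:
drive_tool(rows=[{"dx": 0,"dy": 0,"dz": -0.3,"wx": 0,"wy": 0,"wz": 0,"hand": 0},{"dx": 0,"dy": 0,"dz": -1,"wx": 0,"wy": 0,"wz": 0,"hand": 0},{"dx": 0,"dy": 0,"dz": -1.7,"wx": 0,"wy": 0,"wz": 0,"hand": 0},{"dx": 0,"dy": 0,"dz": -2.2,"wx": 0,"wy": 0,"wz": 0,"hand": 0},{"dx": 0,"dy": 0,"dz": -2.2,"wx": 0,"wy": 0,"wz": 0,"hand": 0}])

```text
clock: 10.1
eef_pos: [0.4435, 0.2327, 0.1482]
tool_rot: [0.967, 0.255, 0.004, -0.001]
ft_force: [0.5, 0.4, -0.6]
grip_width: 0.0126
grasp_force: 59.4
```

Run:
```python
from h import *
o=bot.get_obs();print(o['eef_pos'],o['joint_pos'],o['grip_width'])
cmd([.459,-.057,.135],-.338)
```

```text
[0.44350377 0.23273461 0.14820221] [ 4.83250737e-01  2.98606906e-01 -1.71260378e-01  1.09298149e+00
  1.86346434e-05  3.10984790e+00] 0.012637220965542303
d [-2.586  5.196  0.245] w [-0.036 -0.087  9.775]
```

Joint 6 is near its limit, because yaw = j1 − j6 + π. The fit needs tool yaw −0.34 at the spindle, which is out of range, so I put the knob back and regrasp it half a turn round.

Emit:
drive_tool(rows=[{"dx": 0,"dy": 0,"dz": 0.7,"wx": 0,"wy": 0,"wz": 0,"hand": 0},{"dx": 0,"dy": 0,"dz": 1.4,"wx": 0,"wy": 0,"wz": 0,"hand": 0},{"dx": 0,"dy": 0,"dz": 1.9,"wx": 0,"wy": 0,"wz": 0,"hand": 0},{"dx": 0,"dy": 0,"dz": 2.1,"wx": 0,"wy": 0,"wz": 0,"hand": 0},{"dx": 0,"dy": 0,"dz": 2.19,"wx": 0,"wy": 0,"wz": 0,"hand": 0},{"dx": 0,"dy": 0,"dz": 2.19,"wx": 0,"wy": 0,"wz": 0,"hand": 0},{"dx": 0,"dy": 0,"dz": 2.19,"wx": 0,"wy": 0,"wz": 0,"hand": 45},{"dx": 0,"dy": 0,"dz": 2.19,"wx": 0,"wy": 0,"wz": 0,"hand": 45},{"dx": 0,"dy": 0,"dz": 2.19,"wx": 0,"wy": 0,"wz": 0,"hand": 45},{"dx": 0,"dy": 0,"dz": 2.19,"wx": 0,"wy": 0,"wz": 0,"hand": 45},{"dx": 0,"dy": 0,"dz": 1.8,"wx": 0,"wy": 0,"wz": 0,"hand": 45},{"dx": 0,"dy": 0,"dz": 1,"wx": 0,"wy": 0,"wz": 0,"hand": 45},{"dx": 0,"dy": 0,"dz": 0,"wx": 0,"wy": 0,"wz": 0,"hand": 45},{"dx": 0,"dy": 0,"dz": 0,"wx": 0,"wy": 0,"wz": 0,"hand": 45}])

```text
clock: 11.5
eef_pos: [0.4454, 0.2337, 0.151]
tool_rot: [0.967, 0.255, 0.006, -0.001]
ft_force: [0.9, 0.9, 0.5]
grip_width: 0.0449
grasp_force: 0.0
```

Emit:
drive_tool(rows=[{"dx": 1.5,"dy": 0,"dz": 0,"wx": 0,"wy": 0,"wz": -1.7,"hand": 45},{"dx": 1.5,"dy": 0,"dz": 0,"wx": 0,"wy": 0,"wz": -3.4,"hand": 45},{"dx": 1.5,"dy": 0,"dz": 0,"wx": 0,"wy": 0,"wz": -5.1,"hand": 45},{"dx": 1.5,"dy": 0,"dz": 0,"wx": 0,"wy": 0,"wz": -6.8,"hand": 45},{"dx": 1.5,"dy": 0,"dz": 0,"wx": 0,"wy": 0,"wz": -8.5,"hand": 45},{"dx": 1.5,"dy": 0,"dz": 0,"wx": 0,"wy": 0,"wz": -10.2,"hand": 45},{"dx": 1.5,"dy": 0,"dz": 0,"wx": 0,"wy": 0,"wz": -11.9,"hand": 45},{"dx": 1.5,"dy": 0,"dz": 0,"wx": 0,"wy": 0,"wz": -13.6,"hand": 45},{"dx": 1.5,"dy": 0,"dz": 0,"wx": 0,"wy": 0,"wz": -15.3,"hand": 45},{"dx": 1.5,"dy": 0,"dz": 0,"wx": 0,"wy": 0,"wz": -17,"hand": 45},{"dx": 1.5,"dy": 0,"dz": 0,"wx": 0,"wy": 0,"wz": -18,"hand": 45}])

```text
clock: 12.6
eef_pos: [0.5063, 0.2683, 0.1437]
tool_rot: [0.502, 0.865, -0.0, -0.0]
ft_force: [0.0, -0.3, 0.5]
grip_width: 0.0449
grasp_force: 0.0
```

Emit:
drive_tool(rows=[{"dx": 0,"dy": 0,"dz": 0,"wx": 0,"wy": 0,"wz": -1.7,"hand": 45},{"dx": 0,"dy": 0,"dz": 0,"wx": 0,"wy": 0,"wz": -3.4,"hand": 45},{"dx": 0,"dy": 0,"dz": 0,"wx": 0,"wy": 0,"wz": -5.1,"hand": 45},{"dx": 0,"dy": 0,"dz": 0,"wx": 0,"wy": 0,"wz": -6.8,"hand": 45},{"dx": 0,"dy": 0,"dz": 0,"wx": 0,"wy": 0,"wz": -8.5,"hand": 45},{"dx": 0,"dy": 0,"dz": 0,"wx": 0,"wy": 0,"wz": -10.2,"hand": 45},{"dx": 0,"dy": 0,"dz": 0,"wx": 0,"wy": 0,"wz": -11.9,"hand": 45},{"dx": 0,"dy": 0,"dz": 0,"wx": 0,"wy": 0,"wz": -13.6,"hand": 45},{"dx": 0,"dy": 0,"dz": 0,"wx": 0,"wy": 0,"wz": -15.3,"hand": 45},{"dx": 0,"dy": 0,"dz": 0,"wx": 0,"wy": 0,"wz": -17,"hand": 45},{"dx": 0,"dy": 0,"dz": 0,"wx": 0,"wy": 0,"wz": -18,"hand": 45},{"dx": 0,"dy": 0,"dz": 0,"wx": 0,"wy": 0,"wz": -18,"hand": 45},{"dx": 0,"dy": 0,"dz": 0,"wx": 0,"wy": 0,"wz": -18,"hand": 45}])

```text
clock: 13.9
eef_pos: [0.5063, 0.2683, 0.1439]
tool_rot: [-0.254, 0.967, -0.0, -0.0]
ft_force: [0.5, -0.2, 1.1]
grip_width: 0.045
grasp_force: 0.0
```

Run:
```python
from h import *
C,im=shot('wrist','w6'); o=bot.get_obs(); print(o['clock'],o['eef_pos'],o['tool_rot'],o['joint_pos'])
u,v=proj(C,[.4420,.231,.03]); print(u,v)
x0,y0=int(u)-60,max(0,int(v)-45); print(x0,y0)
g=im[y0:y0+90,x0:x0+120].max(2); m=(g<90).astype(np.uint8); n,l,s,c=cv2.connectedComponentsWithStats(m); print(s,c)
cv2.imwrite('pics/crop6.png',cv2.convertScaleAbs(cv2.resize(im[y0:y0+90,x0:x0+120,::-1],None,fx=6,fy=6,interpolation=cv2.INTER_NEAREST),alpha=2,beta=20))
```

```text
13.95 [0.50630429 0.26832475 0.14399253] [-2.53862234e-01  9.67240367e-01 -5.12702799e-05 -1.91106450e-04] [ 4.87339455e-01  4.42034072e-01  3.19941365e-02  1.16115192e+00
 -1.24400420e-05 -2.60029926e-02]
313.11325447772515 102.40211094453142
253 57
[[   0    0  120   90 8107]
 [  34   12   56   70 2693]] [[58.73442704 45.40088812]
 [61.8046788  41.78796881]]
```

View pics/crop6.png

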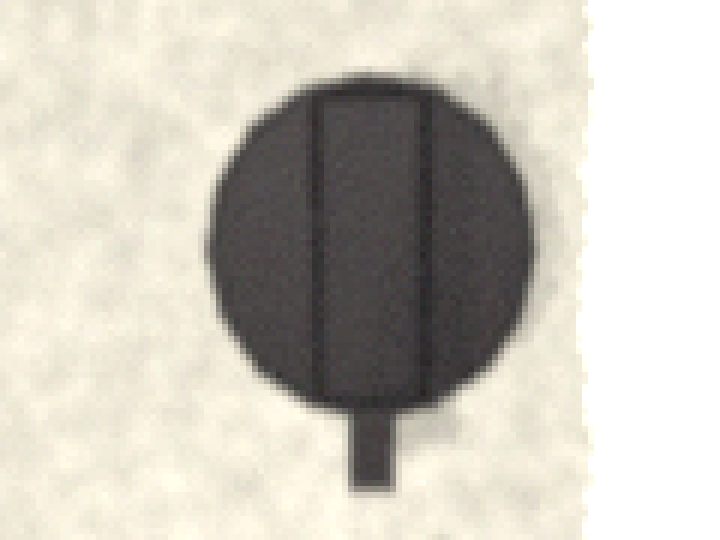

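The knob stands well at crop (371,243), nose pointing down the picture at (372,490). The bar is aligned with the tool.

Run:
```python
from h import *
C=cam('wrist'); p=atz(C,314.4,97.1,.022); b=atz(C,253+372/6-.5,57+249/6-.5,.044); print(p,b)
p[2]=.0345; cmd(p,.513+np.pi)
```

```text
[0.43827617 0.22998293 0.022     ] [0.43873248 0.23032073 0.044     ]
d [1.561 0.    2.19 ] w [-0.    -0.005  0.004]
```

Emit:
drive_tool(rows=[{"dx": 0.8,"dy": 0,"dz": 0.4,"wx": 0,"wy": 0,"wz": 0,"hand": 45},{"dx": 1.55,"dy": 0,"dz": 0.8,"wx": 0,"wy": 0,"wz": 0,"hand": 45},{"dx": 1.55,"dy": 0,"dz": 1.3,"wx": 0,"wy": 0,"wz": 0,"hand": 45},{"dx": 1.55,"dy": 0,"dz": 1.8,"wx": 0,"wy": 0,"wz": 0,"hand": 45},{"dx": 1.55,"dy": 0,"dz": 2.1,"wx": 0,"wy": 0,"wz": 0,"hand": 45},{"dx": 1.55,"dy": 0,"dz": 2.18,"wx": 0,"wy": 0,"wz": 0,"hand": 45},{"dx": 1.55,"dy": 0,"dz": 2.18,"wx": 0,"wy": 0,"wz": 0,"hand": 45},{"dx": 1.55,"dy": 0,"dz": 2.18,"wx": 0,"wy": 0,"wz": 0,"hand": 20},{"dx": 1.55,"dy": 0,"dz": 2.18,"wx": 0,"wy": 0,"wz": 0,"hand": 8},{"dx": 1.55,"dy": 0,"dz": 2.18,"wx": 0,"wy": 0,"wz": 0,"hand": 0},{"dx": 1.55,"dy": 0,"dz": 2.18,"wx": 0,"wy": 0,"wz": 0,"hand": 0},{"dx": 1.55,"dy": 0,"dz": 2.18,"wx": 0,"wy": 0,"wz": 0,"hand": 0},{"dx": 1.55,"dy": 0,"dz": 2.18,"wx": 0,"wy": 0,"wz": 0,"hand": 0},{"dx": 1.55,"dy": 0,"dz": 2.18,"wx": 0,"wy": 0,"wz": 0,"hand": 0}])

```text
clock: 15.35
eef_pos: [0.44, 0.2308, 0.0365]
tool_rot: [-0.255, 0.967, 0.0, 0.001]
ft_force: [-0.5, 0.6, 5.9]
grip_width: 0.0127
grasp_force: 60.4
```

Emit:
drive_tool(rows=[{"dx": 0,"dy": 0,"dz": -0.4,"wx": 0,"wy": 0,"wz": 0,"hand": 0},{"dx": 0,"dy": 0,"dz": -1.1,"wx": 0,"wy": 0,"wz": 0,"hand": 0},{"dx": 0,"dy": 0,"dz": -1.9,"wx": 0,"wy": 0,"wz": 0,"hand": 0},{"dx": 0,"dy": 0,"dz": -2.4,"wx": 0,"wy": 0,"wz": 0,"hand": 0},{"dx": 0,"dy": 0,"dz": -2.4,"wx": 0,"wy": 0,"wz": 0,"hand": 0},{"dx": 0,"dy": 0,"dz": -2.4,"wx": 0,"wy": 0,"wz": 0,"hand": 0}])

```text
clock: 15.95
eef_pos: [0.4389, 0.2302, 0.1554]
tool_rot: [-0.255, 0.967, 0.0, 0.0]
ft_force: [-0.0, -0.6, -0.6]
grip_width: 0.0123
grasp_force: 59.7
```

Run:
```python
from h import *
cmd([.606,-.109,.15],-.338+np.pi)
```

```text
d [ 0.432 -7.55   0.108] w [3.000e-03 8.000e-03 9.773e+00]
```

Emit:
drive_tool(rows=[{"dx": 0.05,"dy": -0.8,"dz": 0.1,"wx": 0,"wy": 0,"wz": 1.2,"hand": 0},{"dx": 0.1,"dy": -1.6,"dz": 0.1,"wx": 0,"wy": 0,"wz": 2.4,"hand": 0},{"dx": 0.15,"dy": -2.4,"dz": 0.1,"wx": 0,"wy": 0,"wz": 3.6,"hand": 0},{"dx": 0.2,"dy": -3.2,"dz": 0.1,"wx": 0,"wy": 0,"wz": 4.8,"hand": 0},{"dx": 0.25,"dy": -4,"dz": 0.1,"wx": 0,"wy": 0,"wz": 6,"hand": 0},{"dx": 0.3,"dy": -4.8,"dz": 0.1,"wx": 0,"wy": 0,"wz": 7.2,"hand": 0},{"dx": 0.35,"dy": -5.6,"dz": 0.1,"wx": 0,"wy": 0,"wz": 8.4,"hand": 0},{"dx": 0.4,"dy": -6.4,"dz": 0.1,"wx": 0,"wy": 0,"wz": 9.4,"hand": 0},{"dx": 0.43,"dy": -7.1,"dz": 0.1,"wx": 0,"wy": 0,"wz": 9.77,"hand": 0},{"dx": 0.43,"dy": -7.55,"dz": 0.1,"wx": 0,"wy": 0,"wz": 9.77,"hand": 0},{"dx": 0.43,"dy": -7.55,"dz": 0.1,"wx": 0,"wy": 0,"wz": 9.77,"hand": 0},{"dx": 0.43,"dy": -7.55,"dz": 0.1,"wx": 0,"wy": 0,"wz": 9.77,"hand": 0},{"dx": 0.43,"dy": -7.55,"dz": 0.1,"wx": 0,"wy": 0,"wz": 9.77,"hand": 0}])

```text
clock: 17.25
eef_pos: [0.6049, -0.1079, 0.1489]
tool_rot: [0.168, 0.986, 0.0, -0.002]
ft_force: [-0.3, 0.6, -1.3]
grip_width: 0.0127
grasp_force: 59.7
```

```bash
cat > fit.py <<'E'
from h import *
from scipy.optimize import minimize
C,im=shot('wrist','w7'); o=bot.get_obs(); print(o['clock'],o['eef_pos'],o['tool_rot'],o['grip_width'])
u,v=proj(C,[.5325,-.083,.085]).astype(int); x0,y0=u-45,max(0,v-45); g=im[y0:y0+90,x0:x0+90].min(2)
b=(g<100).astype(np.uint8); n,l,s,ce=cv2.connectedComponentsWithStats(b); k=l[45 if y0 else v][:] ; 
k=min(range(1,n),key=lambda i:np.hypot(*(ce[i]-[u-x0,v-y0])) if s[i,4]>500 else 1e9)
cnt=max(cv2.findContours((l==k).astype(np.uint8),0,cv2.CHAIN_APPROX_NONE)[0],key=len)
bez=np.zeros_like(b); cv2.drawContours(bez,[cnt],-1,1,-1); mm=np.argwhere(bez).mean(0)
print('bezel',s[k],bez.sum(),atz(C,x0+mm[1],y0+mm[0],.062))
m=(bez==1)&(g>120); n,l,s,ce=cv2.connectedComponentsWithStats(m.astype(np.uint8)); k=1+np.argmax(s[1:,4]); m=l==k; print(s[k])
vv,uu=np.mgrid[:g.shape[0],:g.shape[1]]; W=np.array([atz(C,x0+a,y0+c,.0845)[:2] for c,a in zip(vv.ravel(),uu.ravel())])*1e3
M=m.ravel()
def cost(p):
    d=W-p[:2]; r=np.hypot(*d.T); f=d@[np.cos(p[2]),np.sin(p[2])]
    return ((1/(1+np.exp(-np.minimum(p[3]-r,p[4]-f)/.3))-M)**2).sum()
best=min((minimize(cost,[532.4,-83.6,a,7,1.5],method='Nelder-Mead',options=dict(maxiter=3000,maxfev=3000)) for a in np.radians([0,-30,-60,60])),key=lambda r:r.fun)
print(best.x,best.fun)
cv2.imwrite('pics/crop7.png',cv2.resize(im[:,:,::-1],None,fx=1,fy=1))
E
python3 fit.py
```

```text
17.3 [ 0.6051192  -0.10772049  0.14936877] [ 1.67386170e-01  9.85890705e-01  1.42210995e-04 -1.16935940e-03] 0.0126874860159616
bezel [  20   19   51   55 1920] 2139 [ 0.53302488 -0.08382084  0.062     ]Traceback (most recent call last):
  File "fit.py", line 10, in <module>
    m=(bez==1)&(g>120); n,l,s,ce=cv2.connectedComponentsWithStats(m.astype(np.uint8)); k=1+np.argmax(s[1:,4]); m=l==k; print(s[k])
                                                                                           ~~~~~~~~~^^^^^^^^^
    return _wrapfunc(a, 'argmax', axis=axis, out=out, **kwds)
    return bound(*args, **kwds)
ValueError: attempt to get argmax of an empty sequence
```

Run:
```python
from h import *
im=cv2.imread('pics/w7.png'); C=cam('wrist'); u,v=proj(C,[.5325,-.083,.085]).astype(int); print(u,v)
g=im[v-28:v+29:2,u-28:u+29:2].min(2)
print('\n'.join(' '.join('%3d'%x for x in r) for r in g))
```

```text
313 100
128 125 126 125 124 125 125 120 122 126 126 123 127 124 116 105 124 180 206 211 214 215 212 206 208 209 208 209 211
123 127 126 125 123 122 124 124 119 119 114 108 116 105  87  84 122 191 196 210 214 214 213 208 206 208 209 210 211
123 124 126 126 125 122 124 124 118  95  77  60  48  40  36  36  44  93 116 180 205 214 214 211 207 207 209 209 211
122 126 128 126 127 124 123 115  79  46  33  33  33  33  31  27  28  58  86  96 127 186 211 213 209 208 210 209 209
123 122 125 128 127 124 108  62  35  33  35  34  32  30  27  27  26  44  83  83  85  97 158 203 210 208 208 208 209
124 120 124 127 127 103  51  35  34  34  31  31  32  28  26  28  29  30  77  85  86  86  91 110 190 208 208 209 210
123 121 124 125 117  58  33  32  31  33  32  30  28  27  28  27  29  28  57  84  85  86  83  84 137 209 208 208 208
125 123 121 118  71  36  32  32  31  32  34  32  27  27  28  28  26  26  40  82  84  84  85  85  96 182 210 207 209
123 121 123  89  38  33  33  33  30  31  32  30  29  28  28  28  26  28  30  73  86  84  84  84  86 119 203 208 209
124 125 119  61  32  36  32  33  32  31  31  27 
[... 1571 characters left out ...]
 207
129 129 119 111  93  41  27  27  27  25  28  27  25  25  26  26  26  25  25  27  25  25  57  83 128 201 204 209 209
125 128 120 108 107  88  41  24  24  27  24  24  24  24  25  26  23  24  24  24  23  25  45 143 203 211 205 208 211
126 126 118 109 106 106  90  46  26  27  25  24  27  25  25  25  22  24  24  23  24  29  93 197 215 212 208 205 211
120 122 111 112 108 110 107  95  71  35  23  25  24  26  23  24  24  25  26  26  46  95 194 213 213 214 211 205 207
110 113 109 112 108 106 108 106 107  91  69  44  32  28  25  25  32  38  55  77 100 109 191 213 216 214 212 207 205
105 107 108 110 111 109 106 108 109 109 105 100  89  84  81  86  91  98 103 106 110 106 161 207 216 214 214 211 206
```

The spindle D sits in the gripper's shadow at about (313,100), flat towards the bottom of the picture as wanted. I adjust the threshold.

```bash
sed -i "s/^C,im=shot('wrist','w7')/C=cam('wrist');im=cv2.imread('pics\/w7.png')[:,:,::-1]/; s/g>120/g>92/; s/(g<100)/(g<97)/; s/^m=(bez==1)/yy,xx=np.mgrid[:g.shape[0],:g.shape[1]]; m=(np.hypot(xx-(u-x0)+1,yy-(v-y0))<19)/; /crop7/d" fit.py
cat >> fit.py <<'E'
e=bot.get_obs(); yaw=2*np.arctan2(e['tool_rot'][1],e['tool_rot'][0]); print('yaw',yaw-np.pi)
for s in (best.x[:2]/1e3,):
    t=best.x[2]+np.pi; 
    p=s-.0016*np.array([np.cos(t),np.sin(t)]); cmd([*p,.1335],t)
E
python3 fit.py
```

```text
17.3 [ 0.6051192  -0.10772049  0.14936877] [ 1.67386170e-01  9.85890705e-01  1.42210995e-04 -1.16935940e-03] 0.0126874860159616
bezel [  20   19   51   55 1894] 2125 [ 0.53335415 -0.08369915  0.062     ]
[ 35  36  22  14 241]
[ 5.33747464e+02 -8.32805484e+01 -3.36454764e-01  6.48066693e+00
  1.21907075e+00] 12.474961805616456
yaw -0.33635590383652314
d [ 1.476 -0.01   0.321] w [-0.001 -0.027  0.001]
```

Emit:
drive_tool(rows=[{"dx": 0.5,"dy": -0.01,"dz": 0.15,"wx": 0,"wy": 0,"wz": 0,"hand": 0},{"dx": 1,"dy": -0.01,"dz": 0.3,"wx": 0,"wy": 0,"wz": 0,"hand": 0},{"dx": 1.3,"dy": -0.01,"dz": 0.45,"wx": 0,"wy": 0,"wz": 0,"hand": 0},{"dx": 1.47,"dy": -0.01,"dz": 0.5,"wx": 0,"wy": 0,"wz": 0,"hand": 0},{"dx": 1.47,"dy": -0.01,"dz": 0.5,"wx": 0,"wy": 0,"wz": 0,"hand": 0},{"dx": 1.47,"dy": -0.01,"dz": 0.5,"wx": 0,"wy": 0,"wz": 0,"hand": 0},{"dx": 1.47,"dy": -0.01,"dz": 0.5,"wx": 0,"wy": 0,"wz": 0,"hand": 0}])

```text
clock: 18.0
eef_pos: [0.5379, -0.0852, 0.126]
tool_rot: [0.168, 0.986, 0.0, 0.001]
ft_force: [-0.2, -0.3, -1.3]
grip_width: 0.0129
grasp_force: 59.7
```

Run:
```python
from h import *
t=-.337+np.pi; s=np.array([.5336,-.0834]); p=s-.0016*np.array([np.cos(t),np.sin(t)])
o=bot.get_obs(); print(o['eef_pos'],o['ft_force'],p); cmd([*p,.1015],t)
```

```text
[ 0.53790873 -0.08516264  0.12595934] [-0.18717676 -0.30660867 -1.30218017] [ 0.53511    -0.08392905]
d [0.062 0.005 0.489] w [ 0.004  0.023 -0.006]
```

Emit:
drive_tool(rows=[{"dx": 0.06,"dy": 0,"dz": 0.05,"wx": 0,"wy": 0,"wz": 0,"hand": 0},{"dx": 0.06,"dy": 0,"dz": 0.11,"wx": 0,"wy": 0,"wz": 0,"hand": 0},{"dx": 0.06,"dy": 0,"dz": 0.11,"wx": 0,"wy": 0,"wz": 0,"hand": 0},{"dx": 0.06,"dy": 0,"dz": 0.11,"wx": 0,"wy": 0,"wz": 0,"hand": 0}])

```text
clock: 18.4
eef_pos: [0.5337, -0.0841, 0.1195]
tool_rot: [0.168, 0.986, 0.0, -0.0]
ft_force: [0.7, -0.2, 0.3]
grip_width: 0.0128
grasp_force: 59.7
```

Run:
```python
from h import *
t=-.337+np.pi; s=np.array([.5336,-.0834]); p=s-.0016*np.array([np.cos(t),np.sin(t)])
o=bot.get_obs(); print(o['eef_pos'],o['ft_force'],p); cmd([*p,.1015],t)
```

```text
[ 0.53371228 -0.08414695  0.11952257] [ 0.68009827 -0.21429008  0.2580772 ] [ 0.53511    -0.08392905]
d [-0.025  0.013  0.36 ] w [-0.001 -0.006 -0.01 ]
```

Emit:
drive_tool(rows=[{"dx": -0.025,"dy": 0.01,"dz": 0,"wx": 0,"wy": 0,"wz": 0,"hand": 0},{"dx": -0.025,"dy": 0.01,"dz": 0,"wx": 0,"wy": 0,"wz": 0,"hand": 0},{"dx": -0.025,"dy": 0.01,"dz": 0.03,"wx": 0,"wy": 0,"wz": 0,"hand": 0},{"dx": -0.025,"dy": 0.01,"dz": 0.06,"wx": 0,"wy": 0,"wz": 0,"hand": 0},{"dx": -0.025,"dy": 0.01,"dz": 0.09,"wx": 0,"wy": 0,"wz": 0,"hand": 0},{"dx": -0.025,"dy": 0.01,"dz": 0.12,"wx": 0,"wy": 0,"wz": 0,"hand": 0},{"dx": -0.025,"dy": 0.01,"dz": 0.14,"wx": 0,"wy": 0,"wz": 0,"hand": 0},{"dx": -0.025,"dy": 0.01,"dz": 0.14,"wx": 0,"wy": 0,"wz": 0,"hand": 0}])

```text
clock: 19.2
eef_pos: [0.535, -0.084, 0.1126]
tool_rot: [0.168, 0.986, -0.0, -0.0]
ft_force: [0.3, -0.2, -0.3]
grip_width: 0.0125
grasp_force: 59.7
```

Emit:
drive_tool(rows=[{"dx": 0,"dy": 0,"dz": 0.04,"wx": 0,"wy": 0,"wz": 0,"hand": 0},{"dx": 0,"dy": 0,"dz": 0.08,"wx": 0,"wy": 0,"wz": 0,"hand": 0},{"dx": 0,"dy": 0,"dz": 0.12,"wx": 0,"wy": 0,"wz": 0,"hand": 0},{"dx": 0,"dy": 0,"dz": 0.16,"wx": 0,"wy": 0,"wz": 0,"hand": 0},{"dx": 0,"dy": 0,"dz": 0.19,"wx": 0,"wy": 0,"wz": 0,"hand": 0},{"dx": 0,"dy": 0,"dz": 0.19,"wx": 0,"wy": 0,"wz": 0,"hand": 0}])

```text
clock: 19.8
eef_pos: [0.535, -0.084, 0.103]
tool_rot: [0.168, 0.986, 0.0, -0.0]
ft_force: [-0.6, -0.3, -1.1]
grip_width: 0.0124
grasp_force: 59.7
```

Emit:
drive_tool(rows=[{"dx": 0,"dy": 0,"dz": 0.03,"wx": 0,"wy": 0,"wz": 0,"hand": 0},{"dx": 0,"dy": 0,"dz": 0.05,"wx": 0,"wy": 0,"wz": 0,"hand": 0},{"dx": 0,"dy": 0,"dz": 0.05,"wx": 0,"wy": 0,"wz": 0,"hand": 0},{"dx": 0,"dy": 0,"dz": 0.05,"wx": 0,"wy": 0,"wz": 0,"hand": 0}])

```text
clock: 20.2
eef_pos: [0.5352, -0.0841, 0.1014]
tool_rot: [0.168, 0.986, -0.0, 0.0]
ft_force: [-1.4, -0.4, 5.1]
grip_width: 0.0128
grasp_force: 60.2
```

Contact at the predicted height (0.1014 m) with 5 N, so the knob is home. Now I press.

Emit:
drive_tool(rows=[{"dx": 0,"dy": 0,"dz": 0,"wx": 0,"wy": 0,"wz": 0,"hand": 0},{"dx": 0,"dy": 0,"dz": 0.03,"wx": 0,"wy": 0,"wz": 0,"hand": 0},{"dx": 0,"dy": 0,"dz": 0.06,"wx": 0,"wy": 0,"wz": 0,"hand": 0},{"dx": 0,"dy": 0,"dz": 0.09,"wx": 0,"wy": 0,"wz": 0,"hand": 0},{"dx": 0,"dy": 0,"dz": 0.12,"wx": 0,"wy": 0,"wz": 0,"hand": 0},{"dx": 0,"dy": 0,"dz": 0.12,"wx": 0,"wy": 0,"wz": 0,"hand": 0},{"dx": 0,"dy": 0,"dz": 0.12,"wx": 0,"wy": 0,"wz": 0,"hand": 0}])

```text
clock: 20.9
eef_pos: [0.5352, -0.0841, 0.0956]
tool_rot: [0.168, 0.986, -0.0, 0.0]
ft_force: [-3.5, 0.2, 8.9]
grip_width: 0.0129
grasp_force: 61.1
```

Emit:
drive_tool(rows=[{"dx": 0,"dy": 0,"dz": 0.02,"wx": 0,"wy": 0,"wz": 0,"hand": 0},{"dx": 0,"dy": 0,"dz": 0.02,"wx": 0,"wy": 0,"wz": 0,"hand": 0},{"dx": 0,"dy": 0,"dz": 0.02,"wx": 0,"wy": 0,"wz": 0,"hand": 0},{"dx": 0,"dy": 0,"dz": 0.02,"wx": 0,"wy": 0,"wz": 0,"hand": 0}])

```text
clock: 21.3
eef_pos: [0.5353, -0.0841, 0.0953]
tool_rot: [0.168, 0.986, -0.0, 0.001]
ft_force: [-5.1, -0.4, 12.9]
grip_width: 0.0126
grasp_force: 61.6
```

Run:
```python
from h import *
C,im=shot('scene','s9'); cv2.imwrite('pics/s9c.png',cv2.resize(im[150:300,230:430,::-1],None,fx=4,fy=4,interpolation=cv2.INTER_CUBIC)); o=bot.get_obs(); print(o['clock'],o['eef_pos'],o['ft_force'])
```

```text
21.35 [ 0.53528483 -0.0840989   0.09533943] [-5.3136425  -0.01734796 12.74314889]
```

View pics/s9c.png

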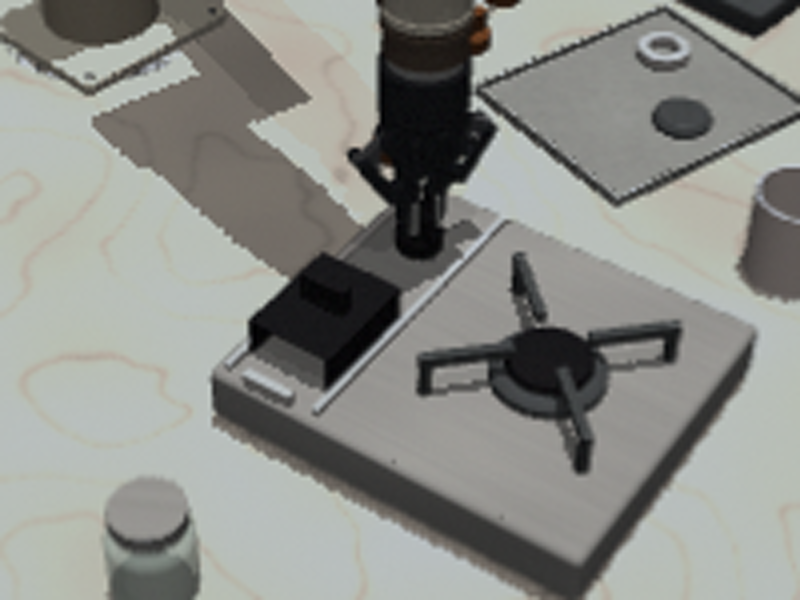

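The knob is held down on the spindle at crop (418,240), and the guard is towards the right end at (325,310). The tray things are untouched. I check the guard's travel numerically.

Run:
```python
from h import *
C=cam('scene'); f=atz(C,230+325/4,150+275/4,.124); 
yh=np.array([-np.sin(.155),np.cos(.155)])
print(f,'fin-from-spindle along -y',-(f[:2]-[.533,-.0834])@yh, 'start',-(np.array([.5323,-.0933])-[.533,-.0834])@yh)
C=cam('top'); bot.camera('top'); im=bot.camera('top')
for r in bot.look_for('top','guard_fin')[:2]+bot.look_for('top','hob')[:1]: print(r['score'],r['extent'],atz(C,*r['extent'][:2],.1))
# far hob corner -y end of strip, from start
e=atz(C,379,200,.06)[:2]; print('edge',-(e-[.533,-.0834])@yh)
```

```text
[ 0.55621181 -0.21794178  0.124     ] fin-from-spindle along -y 0.13651226842233388 start 0.009673248085161162
0.68 [348.9, 184.3, 39.9, 33.6] [ 0.55680651 -0.21606597  0.1       ]
0.94 [318.8, 153.3, 119.0, 117.4] [ 0.64950304 -0.13289983  0.1       ]
edge 0.21694856561088696
```

The guard moved about 127 mm to its stop, and the knob is home and pressed with 13 N.

```bash
python3 -c "
from workcell import bot
print(bot.job_done())"
```

```text
the job is handed in; nothing more can be done
None
```

I handed the job in at about 21.5 s of 51 s, before any verdict came back: the guard is at its stop (moved about 127 mm), and the knob is keyed home and still held pressed about 6 mm with 13 N. It took one put-down and regrasp on the tray because joint 6 was near its limit.

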